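# Lock a hammer-head post into the bench strut

### The arm

A 6-joint arm with a two-finger parallel gripper is mounted at the origin on the work surface. World frame = base frame: x ahead of the robot, y to its left, z up, the work surface at z = 0. Lengths are in mm, angles in rad, forces in N, time in s.
With the tool pointing down it reaches from about 375 to 900 mm from the base axis. Payload 3.1 kg.
Tool frame: the origin (TCP) lies on the centre line of the jaws, within the pads' length; the fingertips stand 22 mm ahead of it and the grasp point (between the pads) lies 3 mm ahead of it (env.tips_ahead is the distance from the TCP to the fingertips, in mm); z points along the fingers, y is the line along which they close (so a half turn about z gives the same grasp; the last joint's range is limited). The gripper opens to 85 mm and grips with 20 to 120 N. Pads are 22 mm wide; open, the fingers measure 114 mm over their backs; the gripper's body (76 mm by 85 mm) begins 54 mm behind the grasp point. The pads swing forward as they close: fully open they stand 13 mm farther back than shut.
Start: joints at [-1.45, 0.527, 1.433, -0, 1.181, -0.178], TCP at [184.604, -597.092, 253.31] pointing down, gripper open.
Joint ranges: [-3.08, 3.08], [-0.75, 2.2], [0.22, 2.44], [-1.43, 4.57], [0, 2.65], [-2.85, 2.85]. Speed limits (rad/s): [2.79, 2.79, 3.14, 3.14, 3.14, 3.14].

### API

Orientations are given as a unit quaternion [x, y, z, w].
In Python, from station import env gives the robot as it stands.
- The arm moves only by the tool send_rows, never from a script. Its argument "deltas" is a list that holds one entry, the list of rows, each a list of 7 numbers: the turn, a rotation vector about the tool's x, y, z in rad, then the shift along the tool's x, y, z in m, then the finger opening in m, from 0 to 0.0854. A call has 1 to 10 rows; each row shifts and turns the commanded pose from where the row before left it, along the tool's axes as they then stand; what a row does not reach is not made up. A row lasts 1/10 s, in which the tool goes at most 50 mm and 8.59 degrees, less where a joint would pass 70% of its speed; a pose out of reach is approached as far as the arm can. A call is refused whole if a number of a shift passes 0.05 or a number of a turn 0.15, either way. A call with a gripper value outside its range is refused whole. The fingers move at their own pace and stop on an object; the grip force is fixed at half the most. Time passes only in rows, so rows that do not move let the fingers close. It gives the time, the measured TCP pose, the force, the opening and the grip force at its end, in the units of the state.
- env.state(): the state, without advancing time (a new reading comes with each control period).
- env.grab_frame(name): name is "scene" or "top" or "wrist"; returns a dict with "img" (420x560x3 uint8, red, green, blue), "range_z" (420x560 float32, mm along the optical axis (not along the pixel's ray), 0 where there is no reading), "K" (3x3 intrinsics, pixels), "D" ([k1, k2, p1, p2, k3] as OpenCV has them; the pictures are not rectified), "world_from_camera" (4x4, takes a point from camera to world coordinates). Camera axes: x right, y down, z forward; pixel columns grow to the right and rows downward; lengths in mm; the calibration is good to about 2 mm. A picture is of the moment at which its call begins.
- env.sign_off(): hands the job in; it is judged then, once.
Trained networks look in the newest picture that a camera, given by its name, has taken for a name from the list of things; names that differ only in an ending like _2 or _b are one class to them, and where a whole thing is asked for, a point or a joint stands for the part that bears it (a point fixed in the world has none). Each returns a list of dicts, best first, with "conf" (0 to 1); they miss things now and then, are a little off and sometimes report something else, mostly with a low value. They report only what shows in the picture. A call takes as long as a camera call. They do not tell look-alikes from the thing itself.
- env.regions_of(name, camera): "region" (420x560 bool, what is visible of it) and "at" ([column, row] in pixels, amid what is visible of it).
The state is a dict: "time": time; "joint_positions": joint angles; "qd": joint speeds; "effort": joint torques, N m; "position": TCP position; "tool_rot": TCP orientation; "force": force on the tool from outside, world axes, zero at the start; "wrist_torque": the same for the moment, N m; "width": finger opening in mm; "grasp_force": force on a finger pad.
Only numpy, scipy, OpenCV 4.12 (cv2) and the standard library are available. Lean on these libraries where they do the work, as an engineer would, in place of code of your own. Each camera call takes 0.05 s, during which the arm holds its last target. There are 200 camera calls.

### The job

Take the post with the oblong foot out of the tray, lower its foot lengthwise into the slot of the strut on the bench (the channel is bolted a little off to one side of its base: feel for the slot), push it down against the sprung strip inside and give it a quarter turn clockwise (seen from above), so that the spring holds the foot up under both lips. Then slide the locked post along the slot until it bears against the stop block, and let go of it there, upright. Work gently by feel, never pushing the post against strut or stop with more than about 25 N, and leave the other posts and the glassware alone.

Things in the scene. Friction and masses are not known exactly. Their poses are not given: they have to be found in the camera images.
- post: The post to fit, about 150 g. Origin: centre of the foot's underside; z up. Steel foot 34 mm along x, 20 mm along y, 8 mm thick; its (+x,-y) and (-x,+y) corners are cut away by 6 x 8 mm, so in the strut it turns only clockwise and stops on the side walls just past a quarter turn. Shank 12 mm diameter. Starts upright on the tray floor, 4 mm above the bench.
- post_grip (a point): Point on the post's axis in its black flat grip, 71 mm above the foot's underside; axes as the post's. The grip is 26 mm along x, 14 mm thick along y, from 54 to 88 mm above the foot's underside: pinch it across its thickness. A spigot of 8 mm diameter above it ends at 100 mm.
- strut: Base of the slotted strut, fixed on the bench: two steel cross feet 110 mm wide, 250 mm apart along x. Origin: its middle, on the bench. The aluminium channel on it lies along x, 280 mm long, 41 mm wide, its top 41 mm above the bench. It is bolted tight, but anywhere up to 4 mm to either side (y) of the base's middle line; no pose is given for it: look or feel for the slot.
- slot (a point): Middle of the base at the height of the channel's top, 41 mm above the bench; axes as strut; the true slot runs along x up to 4 mm to either side (y) of it. The slot is 22 mm wide over the whole length; its lips are 6 mm thick (35 to 41 mm above the bench). Under the lips the channel is 36.4 mm wide inside. More than 25 N on it is too hard.
- strip (a joint): Travel of the sprung strip inside the strut: 0 free, 0.010 m fully down. Strip top 31 mm above the bench when free; it takes 2 to 3 N to start and 0.8 N more per mm. To turn, the foot's underside must be pressed below 25.5 mm above the bench (about 6 to 8 N); let up after the turn it is lifted to 27 mm, the foot's top against the lips' underside.
- stop_face (a point): Middle of the stop block's working face, 41 mm above the bench (top side of the strut). The face looks along the strut's -x; axes as the strut's. The turned foot meets the block inside the channel, with the post's axis then 10 to 12 mm from the face. At least 180 mm of slot before the face is free. Sliding the locked post drags with 1 to 5 N.
- stop: Steel stop fixed to the base towards the strut's +x end: a bridge over the channel, 26 mm along x, 62 mm wide, top 49 mm above the bench (bolt head to 55 mm), with a tongue 12 mm wide reaching 17 mm below the channel's top into the slot. Origin on the bench under its working face, axes as the strut's. More than 25 N on it is too hard.
- tray: Fixed white tray, 170 mm (x) by 200 mm (y), walls 22 mm high, floor 4 mm thick; origin at the centre of its underside. It holds the three posts.
- disc_post: Bystander in the tray: same post with a round foot of 44 mm diameter; does not fit. Origin at the centre of the foot's underside. Must stay.
- square_post: Bystander in the tray: same post with a square foot of 36 mm; does not fit. Origin at the centre of the foot's underside. Must stay.
- amber: Bystander: amber bottle, 60 mm diameter, 115 mm high; origin at the base centre.
- dropper: Bystander: amber dropper bottle, 36 mm diameter, 75 mm high; origin at the base centre.
- beaker: Bystander: glass beaker, 72 mm diameter, 95 mm high; origin at the base centre.
- dish: Bystander: glass dish, 90 mm diameter, 18 mm high; origin at the base centre.
- wrench: Bystander: steel wrench 150 mm long lying on the bench.
- plug: Bystander: rubber stopper, 26 mm diameter, 26 mm high; origin at the base centre.
Mind the look-alikes: they are no part of the job. There is more than one size of the stop; the job needs the largest.

How it is judged:
By the outcome, as a careful person would: the job done as asked, in the order asked, and still so for the second after the job is handed in, with the robot touching nothing.
It also fails if it takes over 67 s, if anything falls off the work surface, if the arm or the gripper's body presses on something with over 40 N, if the wrist force passes 120 N, or if a joint passes its speed limit or range.

## Working session

There is one attempt and no reset: what is moved stays moved. The work goes in short steps, Python scripts to look and compute and a tool call to move; the robot and the scene stay as the last step left them, time stands still between calls to the robot, and variables do not carry over. Pictures are saved under pics/ and viewed, at most 10 in all, crops included, and the job is handed in when it is done.

Besides the shell and the picture viewer there is one more tool, called after "Emit:" as a command line: name --argument value ..., lists and objects as JSON in quotes. send_rows: Moves the arm, as the interface text tells. Its arguments: {"type":"object","properties":{"deltas":{"type":"array","items":{"type":"array","items":{"type":"array","items":{"type":"number"}}}}},"required":["deltas"]}

```bash
mkdir -p pics; ls; python3 - <<'E'
from station import env
import cv2
s=env.state();print({k:(v if not hasattr(v,'round') else v) for k,v in s.items()}, env.tips_ahead)
a=env.grab_frame("top");b=env.grab_frame("scene")
cv2.imwrite("pics/top.png",a["img"][:,:,::-1]);cv2.imwrite("pics/scene.png",b["img"][:,:,::-1])
for c in("top","scene"):
  for n in["post","disc_post","square_post","stop","strut","tray"]:
    print(c,n,[(round(r["conf"],2),[int(v) for v in r["at"]]) for r in env.regions_of(n,c)][:4])
E
```

```text
pics
{'time': 0.0, 'joint_positions': array([-1.44952457e+00,  5.28486110e-01,  1.43391487e+00,  4.16011842e-05,
        1.18137087e+00, -1.78507570e-01]), 'qd': array([-3.93609108e-05,  1.83746685e-03,  1.00992575e-03,  1.09219660e-03,
        2.81224096e-04, -1.41227899e-04]), 'effort': array([ 1.09146928e-03, -4.42348945e+01, -1.78026670e+01, -2.59240069e-04,
        8.40981666e-03, -7.16241914e-06]), 'position': array([ 184.52034862, -596.44348775,  252.31730278]), 'tool_rot': array([ 9.88788156e-01,  1.49321115e-01,  5.04044936e-05, -1.08860251e-03]), 'force': array([ 0.1977012 , -0.19005824,  0.04383921]), 'wrist_torque': array([-0.03301271,  0.00425825, -0.05000884]), 'grasp_force': 0.0, 'width': 85.51869149552299} 22.0
top post [(0.67, [408, 299]), (0.5, [206, 228])]
top disc_post [(0.52, [158, 235]), (0.44, [207, 226])]
top square_post [(0.76, [188, 248])]
top stop [(0.63, [314, 294]), (0.62, [360, 224]), (0.55, [307, 205]), (0.52, [321, 247])]
top strut [(0.77, [307, 206])]
top tray [(0.58, [186, 236])]
scene post [(0.73, [300, 168]), (0.51, [343, 241])]
scene disc_post [(0.7, [319, 153])]
scene square_post [(0.83, [297, 154])]
scene stop [(0.63, [214, 260]), (0.63, [190, 209]), (0.58, [221, 229])]
scene strut [(0.65, [307, 175])]
scene tray [(0.67, [364, 213]), (0.62, [307, 173])]
```

View pics/top.png

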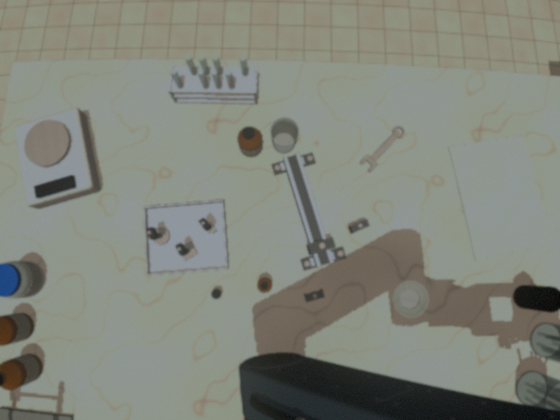

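View pics/scene.png

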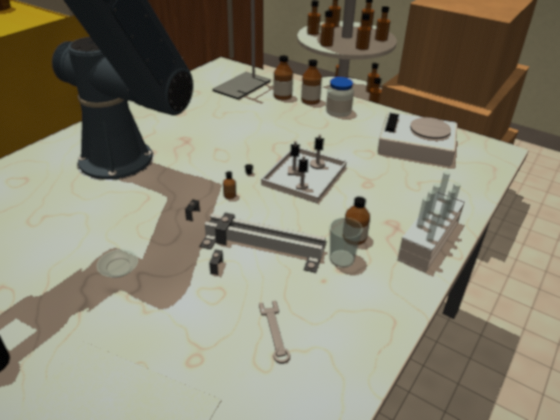

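The top view shows the tray around (186,237) with the posts at (157,233), (186,248) and (207,224). The strut runs from (290,158) to (322,262) with the bridge stop at (321,247), and two loose stops sit at (358,225) and (314,295). Next I'll measure these in world coordinates and look at enlarged crops.

```bash
cat > h.py <<'E'
import numpy as np, cv2
from station import env
def world(f,uv,z=None,rng=None):
    """pixels -> world: with depth (default), or on plane z"""
    uv=np.atleast_2d(np.array(uv,float)); T=f["world_from_camera"]
    n=cv2.undistortPoints(uv[:,None],f["K"],np.array(f["D"]))[:,0]
    r=np.c_[n,np.ones(len(n))]
    if z is None:
        d=f["range_z"][uv[:,1].round().astype(int),uv[:,0].round().astype(int)]
    else:
        d=(z-T[2,3])/(r@T[:3,:3].T)[:,2]
    return r*d[:,None]@T[:3,:3].T+T[:3,3]
def pix(f,P):
    C=np.linalg.inv(f["world_from_camera"]); P=np.atleast_2d(P).astype(float)
    p=P@C[:3,:3].T+C[:3,3]
    return cv2.projectPoints(p,np.zeros(3),np.zeros(3),f["K"],np.array(f["D"]))[0][:,0]
def crop(f,x0,y0,x1,y1,s,name):
    cv2.imwrite("pics/"+name,cv2.resize(f["img"][y0:y1,x0:x1,::-1],None,fx=s,fy=s,interpolation=cv2.INTER_CUBIC))
E
python3 - <<'E'
from h import *
np.set_printoptions(precision=1,suppress=True)
f=env.grab_frame("top")
print(f["K"],f["world_from_camera"])
print(world(f,[(155,232),(185,247),(207,221),(148,205),(225,201),(228,268),(149,272),(290,158),(322,260),(321,240)]))
# high pixels in the tray and strut as point clouds
v,u=np.mgrid[190:280,140:235]; P=world(f,np.c_[u.ravel(),v.ravel()])
m=P[:,2]>70
lab=cv2.connectedComponents((m.reshape(u.shape)).astype(np.uint8))[1].ravel()
for k in range(1,lab.max()+1):
    q=P[lab==k]; print(k,len(q),q.mean(0),q[:,2].max())
v,u=np.mgrid[145:275,265:350]; P=world(f,np.c_[u.ravel(),v.ravel()])
m=(P[:,2]>33)&(P[:,2]<45); q=P[m]; c=np.median(q[:,:2],0); 
vx,vy,x0,y0=cv2.fitLine(q[:,:2].astype(np.float32),cv2.DIST_HUBER,0,.01,.01).ravel(); print("strut dir",vx,vy,x0,y0,len(q))
m=(P[:,2]>46)&(P[:,2]<60);q=P[m];print("stop",len(q),q.mean(0))
crop(f,140,190,240,280,5,"tray.png")
crop(f,265,145,365,275,5,"strut.png")
a=cv2.imread("pics/tray.png");b=cv2.imread("pics/strut.png")
E
python3 -c "
import cv2,numpy as np
a=cv2.imread('pics/tray.png');b=cv2.imread('pics/strut.png')
h=560;a=cv2.resize(a,(389,350));b=cv2.resize(b,(400,520));c=np.zeros((520,790,3),np.uint8);c[:350,:389]=a;c[:,390:]=b;cv2.imwrite('pics/both.png',c)"
```

```text
[[406.9   0.  274.5]
 [  0.  406.9 206.5]
 [  0.    0.    1. ]] [[   0.    -1.     0.1  420.8]
 [  -1.    -0.     0.    31.4]
 [  -0.    -0.1   -1.  1008.1]
 [   0.     0.     0.     1. ]]
[[ 494.4  311.2   75.5]
 [ 462.5  241.7   63.2]
 [ 531.4  203.4    2.6]
 [ 568.2  356.4    1. ]
 [ 583.7  161.    -1.1]
 [ 416.9  145.3   10.1]
 [ 400.8  339.2   11.9]
 [ 420.8   31.4 1008.1]
 [ 441.8  -81.1   29. ]
 [ 488.3  -76.    48.2]]
1 1 [ 420.8   31.4 1008.1] 1008.0622664591674
2 1 [ 420.8   31.4 1008.1] 1008.0622664591674
3 1 [ 420.8   31.4 1008.1] 1008.0622664591674
4 1 [ 420.8   31.4 1008.1] 1008.0622664591674
5 1 [ 420.8   31.4 1008.1] 1008.0622664591674
6 1 [ 420.8   31.4 1008.1] 1008.0622664591674
7 1 [ 420.8   31.4 1008.1] 1008.0622664591674
8 1 [ 420.8   31.4 1008.1] 1008.0622664591674
9 1 [ 420.8   31.4 1008.1] 1008.0622664591674
10 1 [ 420.8   31.4 1008.1] 1008.0622664591674
11 1 [ 420.8   31.4 1008.1] 1008.0622664591674
12 1 [ 420.8   31.4 1008.1] 1008.0622664591674
13 85 [514.8 194.3  91. ] 106.00745910293301
14 1 [ 420.8   31.4 1008.1] 1008.0622664591674
15 1 [ 420.8   31.4 100
[... 626 characters left out ...]
4591674
29 98 [455.8 242.2  99.3] 1008.0622664591674
30 1 [ 420.8   31.4 1008.1] 1008.0622664591674
31 1 [ 420.8   31.4 1008.1] 1008.0622664591674
32 1 [ 420.8   31.4 1008.1] 1008.0622664591674
33 1 [ 420.8   31.4 1008.1] 1008.0622664591674
34 1 [ 420.8   31.4 1008.1] 1008.0622664591674
35 1 [ 420.8   31.4 1008.1] 1008.0622664591674
36 1 [ 420.8   31.4 1008.1] 1008.0622664591674
37 1 [ 420.8   31.4 1008.1] 1008.0622664591674
38 1 [ 420.8   31.4 1008.1] 1008.0622664591674
39 1 [ 420.8   31.4 1008.1] 1008.0622664591674
40 1 [ 420.8   31.4 1008.1] 1008.0622664591674
41 1 [ 420.8   31.4 1008.1] 1008.0622664591674
strut dir 0.94872004 0.31611744 575.538 -38.11543 1004
stop 302 [493.4 -70.1  49.5]
```

View pics/both.png

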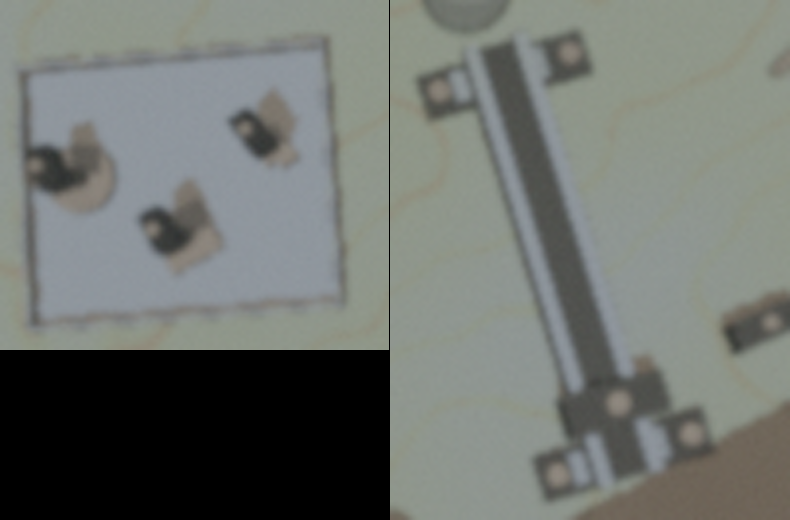

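The crop shows the disc post on the left at (45,165), the square post in the lower middle at (160,230), and the oblong post at upper right at (255,135), which is near world (515,194). The strut's +x end points back towards the robot, with the stop near world (493,-70). I'll plan the approach for a close look with the wrist camera.

```bash
cat >> h.py <<'E'
from scipy.spatial.transform import Rotation as R
np.set_printoptions(precision=4,suppress=True)
def plan(x,y,z,xang=None):
    """tool-frame shift (mm) and yaw about tool z (rad) from current pose to TCP x,y,z with tool x at world angle xang; tool down"""
    s=env.state(); Rt=R.from_quat(s["tool_rot"]); M=Rt.as_matrix()
    a=np.arctan2(M[1,0],M[0,0])
    d=Rt.inv().apply(np.array([x,y,z])-s["position"])
    t=0 if xang is None else -((xang-a+np.pi/2)%np.pi-np.pi/2)
    print("pos",s["position"],"ang",a,"tilt",M[:2,2],"shift",d,"yaw",t,"j6",s["joint_positions"][5],"F",s["force"],"T",s["wrist_torque"],"w",s["width"],"t",s["time"])
E
python3 - <<'E'
from h import *
f=env.grab_frame("wrist"); s=env.state()
T=np.eye(4);T[:3,:3]=R.from_quat(s["tool_rot"]).as_matrix();T[:3,3]=s["position"]
print(np.linalg.inv(T)@f["world_from_camera"],f["K"])
plan(430,194,250);plan(500,-150,250)
E
```

```text
[[   0.0001   -0.9587   -0.2843   72.1465]
 [   1.        0.0003   -0.0005    1.2112]
 [   0.0005   -0.2843    0.9587 -119.2584]
 [   0.        0.        0.        1.    ]] [[341.0094   0.     283.3723]
 [  0.     341.0094 210.0458]
 [  0.       0.       1.    ]]
pos [ 184.5785 -597.0832  253.3077] ang 0.2997657232330956 tilt [-0.      0.0001] shift [ 468.0811 -683.3332    3.348 ] yaw 0 j6 -0.17850676127147921 F [-0.3633  0.0696  0.0589] T [-0.007  -0.0539  0.0645] w 85.36921003638268 t 0.8
pos [ 184.5785 -597.0832  253.3077] ang 0.2997657232330956 tilt [-0.      0.0001] shift [ 433.3775 -334.0029    3.3289] yaw 0 j6 -0.17850676127147921 F [-0.3633  0.0696  0.0589] T [-0.007  -0.0539  0.0645] w 85.36921003638268 t 0.8
```

Emit:
send_rows --deltas '[[[0,0,0,0.04,-0.028,0,0.085],[0,0,0,0.04,-0.028,0,0.085],[0,0,0,0.04,-0.028,0,0.085],[0,0,0,0.04,-0.028,0,0.085],[0,0,0,0.04,-0.028,0,0.085],[0,0,0,0.04,-0.028,0,0.085],[0,0,0,0.04,-0.028,0,0.085],[0,0,0,0.04,-0.028,0,0.085],[0,0,0,0.04,-0.028,0,0.085],[0,0,0,0.04,-0.028,0,0.085]]]'

```text
time: 1.8
position: [485.2, -209.8, 253.6]
tool_rot: [0.989, 0.149, 0.0, 0.0]
force: [1.6, -1.2, -0.5]
width: 84.9
grasp_force: 0.0
```

Emit:
send_rows --deltas '[[[0,0,0,0.014,-0.038,0,0.085],[0,0,0,0.014,-0.038,0,0.085],[0,0,0,0.014,-0.038,0,0.085],[0,0,0,0.014,-0.038,0,0.085],[0,0,0,0.014,-0.038,0,0.085],[0,0,0,0.014,-0.038,0,0.085],[0,0,0,0.014,-0.038,0,0.085],[0,0,0,0.014,-0.038,0,0.085],[0,0,0,0.014,-0.038,0,0.085],[0,0,0,0.014,-0.038,0,0.085]]]'

```text
time: 2.8
position: [505.6, 194.7, 253.6]
tool_rot: [0.989, 0.149, 0.0, 0.0]
force: [-0.2, 0.5, -0.1]
width: 84.6
grasp_force: 0.0
```

```bash
python3 - <<'E'
from h import *
f=env.grab_frame("wrist"); plan(515,194,250)
cv2.imwrite("pics/w1.png",f["img"][:,:,::-1])
np.savez("w1.npz",**f)
for n in["post","disc_post","square_post"]:
    print(n,[(round(r["conf"],2),[int(v) for v in r["at"]]) for r in env.regions_of(n,"wrist")])
E
```

```text
pos [505.7943 200.2382 253.7853] ang 0.30294403745359666 tilt [0.0023 0.0053] shift [6.9111 8.717  3.7735] yaw 0 j6 1.43427163356481 F [1.2942 2.9843 0.7661] T [ 0.0886 -0.0613 -0.0563] w 85.07647293522822 t 2.85
post [(0.78, [284, 174])]
disc_post [(0.83, [162, 160])]
square_post [(0.93, [217, 212])]
```

View pics/w1.png

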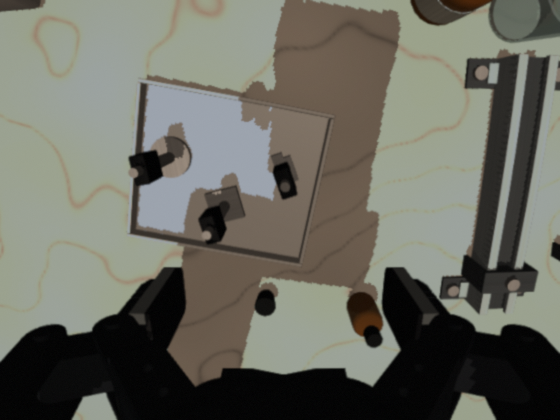

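The wrist view has the oblong post at (284,178), the square post at (213,222) and the disc post at (160,162), all with dark grips. I'll get the grip's position and angle from the depth, this time with the arm at rest.

```bash
python3 - <<'E'
from h import *
f=env.grab_frame("wrist")
r=env.regions_of("post","wrist")[0]
m=cv2.dilate(r["region"].astype(np.uint8),np.ones((7,7)))>0
m&=f["range_z"]>0
v,u=np.nonzero(m);P=world(f,np.c_[u,v]); 
print(r["conf"],len(P),np.histogram(P[:,2],bins=range(-5,115,10)))
for lo,hi in((97,112),(84,96),(58,96),(8,16)):
    q=P[(P[:,2]>lo)&(P[:,2]<hi)]
    if len(q)>4:
        c,(w,h),a=cv2.minAreaRect(q[:,:2].astype(np.float32)); print(lo,hi,len(q),"rect",c,w,h,a, "mean",q.mean(0),"zmed",np.median(q[:,2]))
plan(515,194,250)
crop(f,240,130,330,220,6,"w2.png")
np.savez("w2.npz",**f,P=P)
E
```

```text
0.64 1420 (array([547, 260,   4,   0,   0,   0,  24,  34,  39, 420,  92]), array([ -5,   5,  15,  25,  35,  45,  55,  65,  75,  85,  95, 105]))
97 112 90 rect (517.57373046875, 196.1833038330078) 7.540191650390625 7.583174228668213 65.90069580078125 mean [517.6573 196.1464 102.2002] zmed 102.43737517714067
84 96 426 rect (517.4949340820312, 196.13595581054688) 25.799013137817383 13.979605674743652 36.81768035888672 mean [518.6785 196.5824  90.4779] zmed 90.5575169047182
58 96 517 rect (517.49609375, 196.1349639892578) 25.79947853088379 13.979913711547852 36.82881164550781 mean [519.8818 196.9792  87.1687] zmed 90.34759113409831
8 16 254 rect (517.283447265625, 196.01193237304688) 34.13698196411133 19.834897994995117 36.79328155517578 mean [522.1624 197.2063  10.7992] zmed 10.710776399197101
pos [505.503  192.1301 253.2673] ang 0.29922953429457755 tilt [-0.0003 -0.0005] shift [9.6277 1.0115 3.2633] yaw 0 j6 1.4285300800509628 F [-0.8807 -0.5111 -0.0803] T [-0.0214 -0.0454 -0.0021] w 85.18902850443814 t 3.1
```

View pics/w2.png

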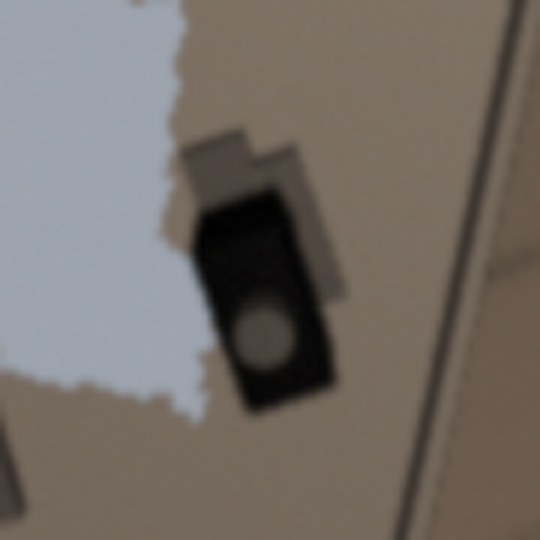

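The oblong post is at (517.4, 196.1) with its long axis at 0.642 rad, and the measured sizes match (25.8×14 and 34.1×19.8). The cut corner shows at the upper right. For wrist range I'll grasp half a turn round, so the yaw is -3.484.

Emit:
send_rows --deltas '[[[0,0,-0.149,0,0,0.004,0.045],[0,0,-0.149,0,0,0.004,0.045],[0,0,-0.149,0,0,0.004,0.045],[0,0,-0.149,0,0,0.004,0.045],[0,0,-0.149,0,0,0.004,0.045],[0,0,-0.149,0,0,0.004,0.045],[0,0,-0.149,0,0,0.004,0.045],[0,0,-0.149,0,0,0.004,0.045],[0,0,-0.149,0,0,0.004,0.045],[0,0,-0.149,0,0,0.004,0.045]]]'

```text
time: 4.1
position: [505.8, 191.1, 213.3]
tool_rot: [0.624, 0.781, -0.0, 0.0]
force: [1.7, -0.4, -0.2]
width: 45.1
grasp_force: 0.0
```

Emit:
send_rows --deltas '[[[0,0,-0.149,0,0,0.004,0.045],[0,0,-0.149,0,0,0.004,0.045],[0,0,-0.149,0,0,0.004,0.045],[0,0,-0.149,0,0,0.004,0.045],[0,0,-0.149,0,0,0.004,0.045],[0,0,-0.149,0,0,0.004,0.045],[0,0,-0.149,0,0,0.004,0.045],[0,0,-0.149,0,0,0.004,0.045],[0,0,-0.149,0,0,0.004,0.045],[0,0,-0.149,0,0,0.004,0.045]]]'

```text
time: 5.1
position: [505.9, 191.1, 173.3]
tool_rot: [-0.071, 0.997, -0.0, -0.0]
force: [-0.3, -0.3, -0.6]
width: 45.1
grasp_force: 0.0
```

Emit:
send_rows --deltas '[[[0,0,-0.149,0,0,0.004,0.045],[0,0,-0.149,0,0,0.004,0.045],[0,0,-0.149,0,0,0.004,0.045],[0,0,-0.057,0,0,0.004,0.045],[0,0,0,0,0,0,0.045]]]'

```text
time: 5.6
position: [505.5, 191.2, 157.0]
tool_rot: [-0.314, 0.949, -0.0, -0.001]
force: [-0.5, -0.1, -0.5]
width: 45.1
grasp_force: 0.0
```

```bash
python3 - <<'E'
from h import *
f=env.grab_frame("wrist")
v,u=np.mgrid[0:420,0:560]; m=f["range_z"]>0
P=world(f,np.c_[u[m],v[m]]); q=P[(P[:,2]>98)&(P[:,2]<112)&(np.hypot(P[:,0]-517,P[:,1]-196)<20)]
print(len(q),q[:,:2].min(0) if len(q) else 0,q[:,:2].max(0) if len(q) else 0)
plan(517.4,196.1,78,0.642)
cv2.imwrite("pics/w3.png",f["img"][:,:,::-1])
E
```

```text
192 [513.1807 191.9126] [521.2107 200.0656]
pos [505.7009 191.5109 157.2492] ang -2.5029205262117387 tilt [-0.0006 -0.0003] shift [-12.1808  -3.3029  79.2407] yaw -0.003327872621945005 j6 -2.053976694512488 F [ 0.167  -0.4704 -0.6478] T [-0.0131  0.0044  0.0073] w 44.742875484802774 t 5.65
```

Emit:
send_rows --deltas '[[[0,0,0,-0.006,-0.0016,0,0.045],[0,0,0,-0.006,-0.0016,0,0.045],[0,0,0,0,0,0.018,0.045],[0,0,0,0,0,0.018,0.045],[0,0,0,0,0,0.018,0.045],[0,0,0,0,0,0.015,0.045],[0,0,0,0,0,0.01,0.045],[0,0,0,0,0,0,0.04]]]'

```text
time: 6.45
position: [516.9, 197.5, 77.2]
tool_rot: [-0.315, 0.949, 0.0, -0.001]
force: [-0.2, -0.3, 0.7]
width: 40.3
grasp_force: 0.0
```

Emit:
send_rows --deltas '[[[0,0,0,0,0,0,0.03],[0,0,0,0,0,0,0.02],[0,0,0,0,0,0,0.01],[0,0,0,0,0,0,0.0],[0,0,0,0,0,0,0.0],[0,0,0,0,0,0,0.0],[0,0,0,0,0,0,0.0]]]'

```text
time: 7.15
position: [517.9, 197.7, 79.2]
tool_rot: [-0.316, 0.949, -0.0, 0.001]
force: [-0.9, 0.3, 5.5]
width: 13.0
grasp_force: 59.2
```

```bash
python3 - <<'E'
from h import *
plan(517.4,196.1,78,0.642)
E
```

```text
pos [517.924  197.7118  79.2348] ang -2.499393431622461 tilt [0.0022 0.0004] shift [ 1.3874 -0.9756  1.2331] yaw 0.00019922196733190844 j6 -2.0499138325947257 F [-0.8758  0.2894  5.5222] T [ 0.0226 -0.0579 -0.0548] w 13.006067636448696 t 7.15
```

Emit:
send_rows --deltas '[[[0,0,0,0,0,-0.005,0.0],[0,0,0,0,0,-0.01,0.0],[0,0,0,0,0,-0.015,0.0],[0,0,0,0,0,-0.02,0.0],[0,0,0,0,0,-0.02,0.0],[0,0,0,0,0,-0.015,0.0],[0,0,0,0,0,-0.01,0.0],[0,0,0,0,0,-0.005,0.0]]]'

```text
time: 7.95
position: [517.2, 197.6, 179.4]
tool_rot: [-0.316, 0.949, -0.0, 0.001]
force: [-0.0, 0.2, -1.7]
width: 13.5
grasp_force: 58.4
```

```bash
cat >> h.py <<'E'
def strutfit(f):
    """channel line from lip-top points, stop face from points above 46 mm"""
    v,u=np.mgrid[0:420,0:560]; m=f["range_z"]>0
    P=world(f,np.c_[u[m],v[m]])
    P=P[(abs(P[:,0]-570)<150)&(abs(P[:,1]+40)<100)]
    q=P[abs(P[:,2]-40.5)<4]; e=np.array([.9487,.3161]); c=np.array([570,-40.])
    for _ in range(4):
        n=np.array([-e[1],e[0]]); t=(q[:,:2]-c)@e; w=(q[:,:2]-c)@n
        k=(abs(w)<24)&(t>-50); q,t,w=q[k],t[k],w[k]
        # lip outer / inner edges per slice
        rows=[]
        for a in np.arange(-40,130,8):
            s=w[(t>a)&(t<a+8)]
            if len(s)>10 and (s>5).any() and (s<-5).any(): rows.append([a+4,s.min(),s[s<0].max(),s[s>0].min(),s.max()])
        rows=np.array(rows); mid=(rows[:,1]+rows[:,4])/2
        p=np.polyfit(rows[:,0],mid,1)
        c=c+n*p[1]; e=e+n*p[0]; e/=np.linalg.norm(e)
    print("ang",np.arctan2(e[1],e[0]),"c",c,"z",np.median(q[:,2]),"n",len(q),len(rows));print(np.median(rows[:,1:],axis=0), "inner mid",np.median((rows[:,2]+rows[:,3])/2))
    n=np.array([-e[1],e[0]]);h=P[(P[:,2]>46.5)&(P[:,2]<60)];h=h[abs((h[:,:2]-c)@n)<40];t=(h[:,:2]-c)@e
    print("stop t:",np.percentile(t,[1,50,99]),"w",np.percentile((h[:,:2]-c)@n,[1,50,99]),len(h))
E
python3 - <<'E'
from h import *
strutfit(dict(np.load("w2.npz")))
plan(558,-48,170,0.3216)
E
```

```text
ang 0.31699651104754073 c [570.5773 -41.7325] z 39.28681026715236 n 3921 22
[-21.2668 -10.2573  10.7737  21.196 ] inner mid 0.18237199839725715
stop t: [-111.9966  -94.3886  167.0403] w [-33.7383   6.421   34.0821] 1239
pos [517.1934 197.634  179.3752] ang -2.4993290587079158 tilt [0.0011 0.0002] shift [ 114.4708 -221.1285    9.3691] yaw 0.3206635948818768 j6 -2.0499364771501254 F [-0.0259  0.2189 -1.7476] T [ 0.0222 -0.002  -0.0513] w 13.498022414461868 t 7.95
```

Emit:
send_rows --deltas '[[[0,0,0.03,0.011,-0.022,0,0.0],[0,0,0.03,0.012,-0.022,0,0.0],[0,0,0.03,0.012,-0.022,0,0.0],[0,0,0.03,0.013,-0.021,0,0.0],[0,0,0.03,0.014,-0.021,0,0.0],[0,0,0.03,0.014,-0.02,0,0.0],[0,0,0.03,0.015,-0.02,0,0.0],[0,0,0.03,0.016,-0.019,0,0.0],[0,0,0.03,0.016,-0.019,0,0.0],[0,0,0.03,0.017,-0.018,0,0.0]]]'

```text
time: 8.95
position: [493.6, -46.8, 177.8]
tool_rot: [-0.17, 0.986, 0.0, -0.0]
force: [-0.5, -1.0, -1.8]
width: 13.2
grasp_force: 58.5
```

Emit:
send_rows --deltas '[[[0,0,0.02,0.016,-0.016,0,0.0],[0,0,0,0,0,0,0.0],[0,0,0,0,0,0,0.0],[0,0,0,0,0,0,0.0]]]'

```text
time: 9.35
position: [484.5, -65.7, 178.1]
tool_rot: [-0.161, 0.987, 0.0, -0.0]
force: [-0.3, -0.0, -2.5]
width: 13.4
grasp_force: 58.6
```

```bash
python3 - <<'E'
from h import *
f=env.grab_frame("wrist")
plan(558,-46,150,0.3175)
try: strutfit(f)
except Exception as e: print(e)
cv2.imwrite("pics/w4.png",f["img"][:,:,::-1]); np.savez("w4.npz",**f)
E
```

```text
pos [484.6131 -65.5171 178.178 ] ang -2.818316165616579 tilt [-0.0002  0.0004] shift [-75.7869  -4.8186  28.1722] yaw 0.005776487973214728 j6 -2.2578550880066857 F [ 0.572  -0.2503 -2.0559] T [ 0.0284 -0.048  -0.0078] w 13.517805694404313 t 9.4
ang 0.2247108506435211 c [568.5724 -35.49  ] z 39.52577206384052 n 531 5
[-19.8203 -13.4283   8.8523  18.8573] inner mid -2.288012076087478
stop t: [-112.5192  -99.9687  -84.7695] w [-39.5129 -14.2294  10.5929] 1930
```

View pics/w4.png

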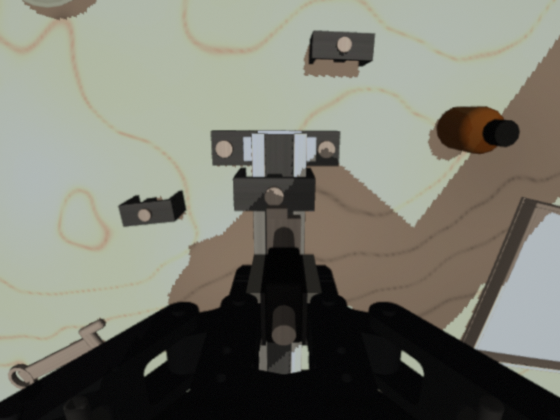

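The wrist view shows the held post at (284,330), the bridge stop at (275,190) over the channel, the foot plate at (275,148), and the loose stops at (150,210) and (343,45). The tool ended up past the stop; I need to go back along the slot by about 76 mm. I'll refine the stop face and channel from this view first.

```bash
python3 - <<'E'
from h import *
for nm in("w2.npz","w4.npz"):
    f=dict(np.load(nm))
    v,u=np.mgrid[0:420,0:560]; m=f["range_z"]>0; P=world(f,np.c_[u[m],v[m]])
    e=np.array([np.cos(.317),np.sin(.317)]);n=np.array([-e[1],e[0]]);c=np.array([570.58,-41.73])
    t=(P[:,:2]-c)@e; w=(P[:,:2]-c)@n; z=P[:,2]
    k=(z>44)&(z<52)&(t>-115)&(t<-40)&(abs(w)<34)
    print(nm,"stop t",np.percentile(t[k],[1,99]),"w",np.percentile(w[k],[1,99]),k.sum(),"z",np.median(z[k]))
    for a in (-130,-120,-60,-50,-40,0,40,100):
        k=(abs(z-40)<3)&(t>a)&(t<a+10)&(abs(w)<26)
        if k.sum()>20:
            s=w[k]; print(a,k.sum(),s.min(),s[s<0].max() if (s<0).any() else 0,s[s>0].min() if (s>0).any() else 0,s.max(),np.median(z[k]))
E
```

```text
w2.npz stop t [-112.1897  -86.2322] w [-33.1949  27.1658] 1049 z 47.059171466495286
-130 142 -21.607726152358044 -10.326519441314906 9.723373961455664 21.04837410888465 39.42974700544573
-120 40 -19.84762067400647 -12.318067380505763 11.027464948636979 25.685851585989262 39.297671032360796
-60 175 -22.06975090373105 -11.069827644003622 10.595015903926118 21.293869435980977 39.45099215150418
-50 164 -21.314742730014444 -11.085020075871384 9.879331028064223 21.74525470154841 39.46556502726966
-40 173 -21.29764149199844 -9.85385650576259 10.954813756613824 21.583674595264753 39.41192845854101
0 178 -21.48584489152861 -10.822426193474534 10.044413715724042 20.85284532211779 39.21364730607203
40 206 -21.415930733919875 -10.244786233188625 10.879566754239512 21.234511844118654 39.32682453296161
100 226 -20.924454261270643 -10.059301255995909 10.448573005156927 21.124353370020177 39.374681574219125
w4.npz stop t [-112.5061  -86.7104] w [-33.443   26.2577] 2334 z 47.29576431044842
-130 341 -20.983014259609682 -11.708310999694458 10.87135272892229 20.182968880979875 39.658736432072715
-120 303 -21.158235441706516 -0.37298137361652145 0.38708375233694525 25.888468461079952 39.708473058280674
-60 177 -20.788843604900183 -11.579887273752064 17.592056936332504 20.251674543453863 39.56756673613279
-50 32 -20.75089558502106 -11.68234190144479 17.800189098022784 19.494434236927756 39.31723875714664
40 156 -18.28464040275181 -11.793130674364187 10.78486398033457 19.957386680611418 39.542920047432546
```

```bash
python3 - <<'E'
from h import *
plan(546.8,-49.6,126,0.317)
E
```

```text
pos [484.6131 -65.5171 178.178 ] ang -2.818316165616579 tilt [-0.0002  0.0004] shift [-64.0247  -4.684   52.1729] yaw 0.0062764879732135626 j6 -2.2578550880066857 F [ 0.572  -0.2503 -2.0559] T [ 0.0284 -0.048  -0.0078] w 13.517805694404313 t 9.4
```

Emit:
send_rows --deltas '[[[0,0,0.006,-0.016,-0.0011,0,0.0],[0,0,0,-0.016,-0.0011,0,0.0],[0,0,0,-0.016,-0.0011,0.01,0.0],[0,0,0,-0.0156,-0.001,0.012,0.0],[0,0,0,0,0,0.014,0.0],[0,0,0,0,0,0.01,0.0],[0,0,0,0,0,0.006,0.0],[0,0,0,0,0,0,0.0],[0,0,0,0,0,0,0.0]]]'

```text
time: 10.3
position: [546.2, -50.4, 126.5]
tool_rot: [-0.157, 0.988, -0.0, 0.0]
force: [0.6, -0.7, -2.5]
width: 13.8
grasp_force: 58.7
```

```bash
python3 - <<'E'
from h import *
plan(546.8,-49.6,115,0.317)
f=env.grab_frame("scene"); P=pix(f,[[546.8,-49.6,60]])[0]; x,y=int(P[0]),int(P[1]); print(P)
crop(f,max(x-60,0),max(y-50,0),x+60,y+50,6,"s5.png")
# held foot in scene cloud
v,u=np.mgrid[0:420,0:560]; m=f["range_z"]>0; Q=world(f,np.c_[u[m],v[m]])
q=Q[(np.hypot(Q[:,0]-546.8,Q[:,1]+49.6)<28)&(Q[:,2]>44)&(Q[:,2]<100)]
e=np.array([np.cos(.317),np.sin(.317)]);n=np.array([-e[1],e[0]])
for a in range(44,100,4):
    k=q[(q[:,2]>=a)&(q[:,2]<a+4)]
    if len(k): d=k[:,:2]-np.array([546.8,-49.6]); print(a,len(k),"t",(d@e).min(),(d@e).max(),"w",(d@n).min(),(d@n).max())
E
```

```text
pos [546.1693 -50.4438 126.4974] ang -2.825324946061198 tilt [0.0001 0.    ] shift [-0.8607  0.606  11.4975] yaw -0.0007322924714046053 j6 -2.1830088834119694 F [ 0.5667 -0.6994 -2.4961] T [-0.0044 -0.0236  0.0123] w 13.813629483452537 t 10.3
[254.4457 222.222 ]
44 1 t 15.302854091889781 15.302854091889781 w -20.316892873533746 -20.316892873533746
48 7 t -15.367186408024699 6.424632470271583 w -9.886734802272512 -7.97515197770472
52 25 t -14.639581482431355 18.080397604005334 w -10.911021578424863 8.748879107205997
56 51 t -16.56042527636806 17.925798792724855 w -10.935097160741234 10.04940284154658
60 22 t -13.2025495749543 14.593810420761523 w -13.227280366140509 7.027510723439995
64 7 t -2.6930676336686976 6.108963622099944 w -6.727714803745141 0.46362095937334413
68 5 t -1.2145184312853974 4.302035447492712 w -6.779911320062487 -0.22159723839051754
72 9 t -3.1382989575767217 7.148720073557241 w -8.150039641196583 -0.6392512434446824
76 7 t -2.4109816903140198 6.048115903956289 w -5.1865150136293146 0.6552598158645636
80 6 t -1.7751362947607794 6.926439734249844 w -6.262420535250556 -1.4256842869090418
84 8 t -4.665192318955043 6.321169033789339 w -6.84017232141233 0.01594892523551611
88 7 t -5.470257824262449 7.040724249100349 w -6.284057863566931 1.5591255026120086
92 9 t -5.053548634283465 6.392684242374795 w -7.697406603197102 -0.03569150723580294
96 1 t 1.3775537669138644 1.3775537669138644 w -6.073721230794771 -6.073721230794771
```

View pics/s5.png

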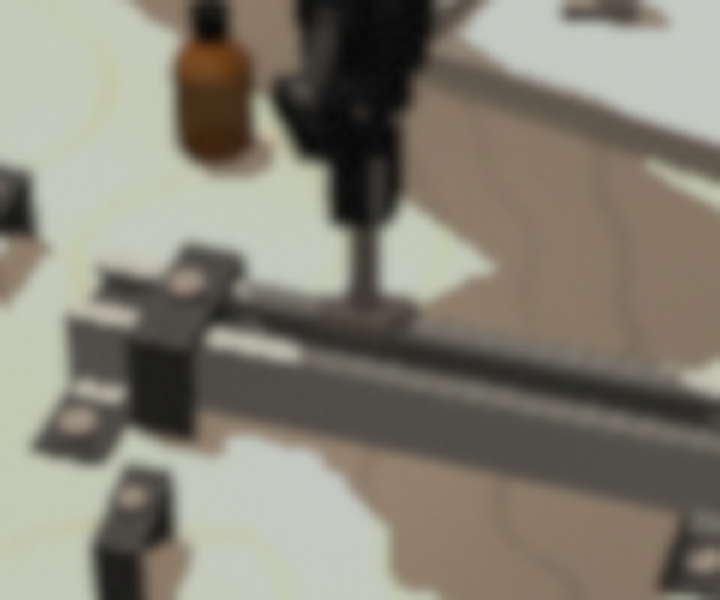

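The scene crop shows the post hanging upright over the slot with its foot at (365,315) and the stop at (185,290). I'll correct +0.5 mm sideways and feel downwards.

Emit:
send_rows --deltas '[[[0,0,0,0,0.0005,0.003,0.0],[0,0,0,0,0,0.003,0.0],[0,0,0,0,0,0.002,0.0],[0,0,0,0,0,0.001,0.0],[0,0,0,0,0,0.001,0.0],[0,0,0,0,0,0.0005,0.0]]]'

```text
time: 10.95
position: [546.0, -50.1, 115.7]
tool_rot: [-0.157, 0.988, 0.0, -0.0]
force: [0.1, -0.9, -1.8]
width: 13.3
grasp_force: 58.7
```

Emit:
send_rows --deltas '[[[0,0,0,0,0,0.0005,0.0],[0,0,0,0,0,0.0005,0.0]]]'

```text
time: 11.15
position: [546.1, -50.1, 114.8]
tool_rot: [-0.157, 0.988, -0.0, 0.0]
force: [-0.7, 0.7, -1.8]
width: 13.4
grasp_force: 58.7
```

Emit:
send_rows --deltas '[[[0,0,0,0,0,0.0005,0.0],[0,0,0,0,0,0.0005,0.0]]]'

```text
time: 11.35
position: [546.1, -50.1, 113.8]
tool_rot: [-0.157, 0.988, -0.0, 0.0]
force: [-0.1, -0.6, -2.2]
width: 13.1
grasp_force: 58.7
```

Emit:
send_rows --deltas '[[[0,0,0,0,0,0.0005,0.0],[0,0,0,0,0,0.0005,0.0],[0,0,0,0,0,0.0005,0.0]]]'

```text
time: 11.65
position: [546.0, -50.1, 112.3]
tool_rot: [-0.157, 0.988, -0.0, 0.0]
force: [-0.0, 0.7, -1.9]
width: 13.0
grasp_force: 58.7
```

Emit:
send_rows --deltas '[[[0,0,0,0,0,0.0005,0.0],[0,0,0,0,0,0.0005,0.0],[0,0,0,0,0,0.0005,0.0],[0,0,0,0,0,0.0005,0.0]]]'

```text
time: 12.05
position: [546.1, -50.1, 110.3]
tool_rot: [-0.157, 0.988, -0.0, 0.0]
force: [0.5, -0.5, -1.3]
width: 13.6
grasp_force: 58.7
```

Emit:
send_rows --deltas '[[[0,0,0,0,0,0.0005,0.0],[0,0,0,0,0,0.0005,0.0],[0,0,0,0,0,0.0005,0.0],[0,0,0,0,0,0.0005,0.0]]]'

```text
time: 12.45
position: [546.0, -50.0, 108.3]
tool_rot: [-0.157, 0.988, 0.0, -0.0]
force: [-0.6, -0.1, -1.6]
width: 13.4
grasp_force: 58.7
```

The foot is in the slot with no contact (about 33 mm). I'll continue to the strip.

Emit:
send_rows --deltas '[[[0,0,0,0,0,0.001,0.0],[0,0,0,0,0,0.001,0.0],[0,0,0,0,0,0.001,0.0],[0,0,0,0,0,0,0.0]]]'

```text
time: 12.85
position: [546.1, -50.1, 105.4]
tool_rot: [-0.157, 0.988, -0.0, 0.0]
force: [-0.2, 0.0, 0.9]
width: 13.1
grasp_force: 59.0
```

Emit:
send_rows --deltas '[[[0,0,0,0,0,0.001,0.0],[0,0,0,0,0,0.001,0.0],[0,0,0,0,0,0,0.0]]]'

```text
time: 13.15
position: [546.0, -50.1, 103.4]
tool_rot: [-0.157, 0.988, -0.0, 0.0]
force: [-0.7, 0.7, 3.0]
width: 13.2
grasp_force: 59.2
```

Emit:
send_rows --deltas '[[[0,0,0,0,0,0.001,0.0],[0,0,0,0,0,0.001,0.0],[0,0,0,0,0,0,0.0]]]'

```text
time: 13.45
position: [546.1, -50.1, 101.4]
tool_rot: [-0.157, 0.988, -0.0, 0.0]
force: [-0.5, -0.5, 3.6]
width: 12.8
grasp_force: 59.5
```

Emit:
send_rows --deltas '[[[0,0,0,0,0,0.001,0.0],[0,0,0,0,0,0.001,0.0],[0,0,0,0,0,0.0005,0.0],[0,0,0,0,0,0,0.0]]]'

```text
time: 13.85
position: [546.1, -50.1, 99.0]
tool_rot: [-0.157, 0.988, -0.0, 0.0]
force: [-1.2, -0.5, 6.1]
width: 13.2
grasp_force: 59.8
```

Emit:
send_rows --deltas '[[[0,0,0.05,0,0,0,0.0],[0,0,0.05,0,0,0,0.0],[0,0,0.05,0,0,0,0.0],[0,0,0.05,0,0,0,0.0],[0,0,0,0,0,0,0.0]]]'

```text
time: 14.35
position: [546.6, -50.1, 99.2]
tool_rot: [-0.058, 0.998, -0.0, 0.001]
force: [-0.3, -0.2, 6.0]
width: 13.4
grasp_force: 59.8
```

```bash
python3 - <<'E'
from h import *
plan(546,-50,99,0.317)
E
```

```text
pos [546.6495 -50.1291  99.1845] ang -3.026371286414635 tilt [ 0.0015 -0.0003] shift [0.6306 0.203  0.1835] yaw -0.20177863282484232 j6 -1.9813609496849705 F [-0.2723 -0.1831  6.0119] T [ 0.1374  0.1313 -0.0639] w 13.422390986741451 t 14.35
```

Emit:
send_rows --deltas '[[[0,0,0.06,0,0,0,0.0],[0,0,0.06,0,0,0,0.0],[0,0,0.06,0,0,0,0.0],[0,0,0.06,0,0,0,0.0],[0,0,0.06,0,0,0,0.0],[0,0,0,0,0,0,0.0]]]'

```text
time: 14.95
position: [547.1, -50.4, 99.3]
tool_rot: [0.092, 0.996, -0.0, 0.001]
force: [-0.4, -0.7, 6.2]
width: 13.2
grasp_force: 59.8
```

```bash
python3 - <<'E'
from h import *
plan(546,-50,99,0.317)
E
```

```text
pos [547.0909 -50.361   99.2887] ang 2.956676268056384 tilt [ 0.0025 -0.0007] shift [1.1394 0.1544 0.2857] yaw -0.5019163855334092 j6 -1.6811893752841187 F [-0.4121 -0.6566  6.2445] T [-0.0183  0.051  -0.069 ] w 13.2204704546862 t 14.95
```

Emit:
send_rows --deltas '[[[0,0,0.06,0,0,0,0.0],[0,0,0.06,0,0,0,0.0],[0,0,0.06,0,0,0,0.0],[0,0,0.06,0,0,0,0.0],[0,0,0.06,0,0,0,0.0],[0,0,0,0,0,0,0.0]]]'

```text
time: 15.55
position: [547.2, -50.4, 99.3]
tool_rot: [0.24, 0.971, -0.0, 0.001]
force: [-0.3, -0.3, 5.5]
width: 13.3
grasp_force: 59.8
```

```bash
python3 - <<'E'
from h import *
plan(546,-50,99,0.317)
E
```

```text
pos [547.1536 -50.4405  99.3   ] ang 2.6566008552634575 tilt [ 0.0026 -0.0008] shift [ 1.2267 -0.1482  0.2966] yaw -0.8019917983263358 j6 -1.3811704535956018 F [-0.2544 -0.2786  5.5189] T [-0.078   0.08   -0.0606] w 13.327769085054312 t 15.55
```

Emit:
send_rows --deltas '[[[0,0,0.06,0,0,0,0.0],[0,0,0.06,0,0,0,0.0],[0,0,0.06,0,0,0,0.0],[0,0,0.06,0,0,0,0.0],[0,0,0.06,0,0,0,0.0],[0,0,0.06,0,0,0,0.0],[0,0,0,0,0,0,0.0]]]'

```text
time: 16.25
position: [547.2, -50.4, 99.3]
tool_rot: [0.41, 0.912, 0.0, 0.001]
force: [-0.4, 0.5, 5.5]
width: 13.5
grasp_force: 59.8
```

```bash
python3 - <<'E'
from h import *
plan(546,-50,99,0.317)
E
```

```text
pos [547.1516 -50.4391  99.3008] ang 2.2966758376963794 tilt [ 0.0026 -0.0008] shift [ 1.0935 -0.5702  0.2974] yaw -1.161916815893414 j6 -1.0211622100153468 F [-0.3511  0.4513  5.5211] T [-0.0206  0.0992 -0.0434] w 13.527979473839764 t 16.25
```

Emit:
send_rows --deltas '[[[0,0,0.06,0,0,0,0.0],[0,0,0.06,0,0,0,0.0],[0,0,0.06,0,0,0,0.0],[0,0,0.06,0,0,0,0.0],[0,0,0,0,0,0,0.0]]]'

```text
time: 16.75
position: [547.1, -50.4, 99.3]
tool_rot: [0.516, 0.856, 0.0, 0.001]
force: [-0.3, 0.2, 6.3]
width: 12.9
grasp_force: 59.8
```

```bash
python3 - <<'E'
from h import *
plan(546,-50,99,0.317)
E
```

```text
pos [547.1393 -50.4494  99.293 ] ang 2.0566653902905134 tilt [ 0.0026 -0.0008] shift [ 0.93   -0.7982  0.2897] yaw -1.4019272632992799 j6 -0.7811758474679427 F [-0.2573  0.1521  6.3048] T [-0.0236  0.0491 -0.0297] w 12.930699948615507 t 16.75
```

Emit:
send_rows --deltas '[[[0,0,0.04,0,0,0,0.0],[0,0,0.04,0,0,0,0.0],[0,0,0.04,0,0,0,0.0],[0,0,0.04,0,0,0,0.0],[0,0,0.01,0,0,0,0.0],[0,0,0,0,0,0,0.0]]]'

```text
time: 17.35
position: [547.1, -50.5, 99.3]
tool_rot: [0.587, 0.81, 0.0, 0.001]
force: [-0.3, 0.6, 5.5]
width: 13.0
grasp_force: 59.8
```

```bash
python3 - <<'E'
from h import *
plan(546,-50,99,0.317-np.pi/2)
E
```

```text
pos [547.1201 -50.4768  99.3034] ang 1.8876688768325567 tilt [ 0.0026 -0.0009] shift [ 0.8026 -0.9164  0.3001] yaw -0.00012744996233982064 j6 -0.6120995277726313 F [-0.254   0.5705  5.4502] T [-0.0845  0.1083 -0.026 ] w 13.049837497452435 t 17.35
```

Emit:
send_rows --deltas '[[[0,0,0,0,0,-0.001,0.0],[0,0,0,0,0,-0.0007,0.0],[0,0,0,0,0,0,0.0]]]'

```text
time: 17.65
position: [547.1, -50.4, 100.9]
tool_rot: [0.587, 0.81, 0.0, 0.001]
force: [0.6, -0.8, 4.7]
width: 13.3
grasp_force: 59.6
```

Emit:
send_rows --deltas '[[[0,0,0,0,0,-0.0005,0.0],[0,0,0,0,0,0,0.0]]]'

```text
time: 17.85
position: [547.1, -50.4, 101.3]
tool_rot: [0.587, 0.81, 0.0, 0.001]
force: [1.8, -0.0, 3.9]
width: 13.1
grasp_force: 59.6
```

Emit:
send_rows --deltas '[[[0,0,0,0,0,-0.0005,0.0],[0,0,0,0,0,0,0.0]]]'

```text
time: 18.05
position: [547.0, -50.4, 101.7]
tool_rot: [0.587, 0.81, 0.0, 0.001]
force: [2.5, -0.7, 3.7]
width: 13.2
grasp_force: 59.5
```

Emit:
send_rows --deltas '[[[0,0,0,0,0,-0.0005,0.0],[0,0,0,0,0,0,0.0]]]'

```text
time: 18.25
position: [546.9, -50.4, 102.2]
tool_rot: [0.587, 0.81, 0.0, 0.001]
force: [3.5, -0.8, 3.3]
width: 13.2
grasp_force: 59.4
```

```bash
python3 - <<'E'
from h import *
plan(546,-50,99,0.317-np.pi/2)
E
```

```text
pos [546.9381 -50.3723 102.195 ] ang 1.8877176260956885 tilt [ 0.0021 -0.0006] shift [ 0.6501 -0.781   3.1928] yaw -7.870069920823397e-05 j6 -0.6122596616505456 F [ 3.5092 -0.7735  3.2798] T [-0.2376 -0.6332 -0.032 ] w 13.180598629129284 t 18.25
```

Emit:
send_rows --deltas '[[[0,0,0,0,0,-0.0005,0.0],[0,0,0,0,0,0,0.0]]]'

```text
time: 18.45
position: [546.8, -50.3, 102.3]
tool_rot: [0.587, 0.81, 0.0, 0.001]
force: [4.7, -2.3, -1.0]
width: 13.2
grasp_force: 58.9
```

Emit:
send_rows --deltas '[[[0,0,0,0,0,-0.0005,0.0],[0,0,0,0,0,0,0.0]]]'

```text
time: 18.65
position: [546.7, -50.3, 102.3]
tool_rot: [0.587, 0.81, 0.0, 0.001]
force: [5.7, -1.7, -4.8]
width: 13.4
grasp_force: 58.8
```

```bash
python3 - <<'E'
from h import *
plan(546,-50,99,0.317-np.pi/2)
E
```

```text
pos [546.747  -50.3499 102.2831] ang 1.8876735143244114 tilt [ 0.0013 -0.0004] shift [ 0.5679 -0.6045  3.282 ] yaw -0.00012281247048484545 j6 -0.6122797513224624 F [ 5.6948 -1.7476 -4.7987] T [-0.3887 -1.0949  0.052 ] w 13.424493186088759 t 18.65
```

The foot is up under the lips at z 102.3. I'll ease off the pull by 0.3 mm, then slide towards the stop (tool -y).

Emit:
send_rows --deltas '[[[0,0,0,0,0,0.0003,0.0],[0,0,0,0,-0.001,0,0.0],[0,0,0,0,-0.002,0,0.0],[0,0,0,0,-0.002,0,0.0],[0,0,0,0,-0.002,0,0.0]]]'

```text
time: 19.15
position: [540.8, -51.7, 102.3]
tool_rot: [0.587, 0.809, 0.001, 0.001]
force: [7.3, 1.7, -3.6]
width: 13.5
grasp_force: 59.0
```

```bash
python3 - <<'E'
from h import *
plan(546,-50,99,0.317-np.pi/2)
E
```

```text
pos [540.7747 -51.6637 102.2962] ang 1.886499779273047 tilt [0.0032 0.0011] shift [-0.041   5.4724  3.3146] yaw -0.0012965475218496003 j6 -0.6199507189216259 F [ 7.2836  1.6877 -3.6482] T [ 0.4629 -1.492  -0.0485] w 13.515282727709549 t 19.15
```

Emit:
send_rows --deltas '[[[0,0,0,0,-0.003,0.0002,0.0],[0,0,0,0,-0.003,0,0.0],[0,0,0,0,-0.003,0,0.0],[0,0,0,0,-0.003,0,0.0],[0,0,0,0,-0.003,0,0.0]]]'

```text
time: 19.65
position: [525.6, -56.4, 102.3]
tool_rot: [0.587, 0.81, 0.001, 0.0]
force: [6.7, 1.5, -2.2]
width: 13.0
grasp_force: 59.2
```

Emit:
send_rows --deltas '[[[0,0,0,0,-0.003,0,0.0],[0,0,0,0,-0.003,0,0.0],[0,0,0,0,-0.003,0,0.0],[0,0,0,0,-0.003,0,0.0],[0,0,0,0,-0.002,0,0.0]]]'

```text
time: 20.15
position: [512.3, -60.8, 102.3]
tool_rot: [0.587, 0.81, 0.001, 0.0]
force: [6.1, 0.7, -3.3]
width: 13.4
grasp_force: 59.1
```

```bash
python3 - <<'E'
from h import *
plan(499.3,-65.1,102,0.317-np.pi/2)
E
```

```text
pos [512.3449 -60.829  102.2897] ang 1.8867887005274215 tilt [0.0016 0.0008] shift [ -0.0058 -13.7268   0.2647] yaw -0.0010076262674747483 j6 -0.6533655321322317 F [ 6.1046  0.7263 -3.3173] T [ 0.3989 -1.369  -0.013 ] w 13.373859244275964 t 20.15
```

Emit:
send_rows --deltas '[[[0,0,0,0,-0.002,0,0.0],[0,0,0,0,-0.002,0,0.0],[0,0,0,0,-0.002,0,0.0],[0,0,0,0,-0.002,0,0.0],[0,0,0,0,-0.001,0,0.0],[0,0,0,0,-0.001,0,0.0]]]'

```text
time: 20.75
position: [503.1, -63.9, 102.3]
tool_rot: [0.587, 0.81, 0.001, 0.001]
force: [7.5, 1.1, -2.6]
width: 12.9
grasp_force: 59.1
```

Emit:
send_rows --deltas '[[[0,0,0,0,-0.0005,0,0.0],[0,0,0,0,-0.0005,0,0.0]]]'

```text
time: 20.95
position: [502.2, -64.2, 102.3]
tool_rot: [0.587, 0.81, 0.001, 0.001]
force: [6.5, 2.6, -2.5]
width: 13.5
grasp_force: 59.1
```

Emit:
send_rows --deltas '[[[0,0,0,0,-0.0005,0,0.0],[0,0,0,0,-0.0005,0,0.0]]]'

```text
time: 21.15
position: [501.2, -64.6, 102.3]
tool_rot: [0.587, 0.81, 0.001, 0.001]
force: [7.7, 2.3, -2.3]
width: 13.4
grasp_force: 59.1
```

Emit:
send_rows --deltas '[[[0,0,0,0,-0.0005,0,0.0],[0,0,0,0,-0.0005,0,0.0]]]'

```text
time: 21.35
position: [500.3, -64.9, 102.3]
tool_rot: [0.587, 0.81, 0.001, 0.001]
force: [5.7, 2.5, -2.6]
width: 13.0
grasp_force: 59.1
```

Not at the stop yet. I'll continue in small steps.

Emit:
send_rows --deltas '[[[0,0,0,0,-0.0005,0,0.0],[0,0,0,0,-0.0005,0,0.0]]]'

```text
time: 21.55
position: [499.3, -65.2, 102.3]
tool_rot: [0.587, 0.81, 0.001, 0.001]
force: [6.1, 2.1, -2.3]
width: 12.9
grasp_force: 59.1
```

Emit:
send_rows --deltas '[[[0,0,0,0,-0.0005,0,0.0],[0,0,0,0,0,0,0.0]]]'

```text
time: 21.75
position: [498.8, -65.4, 102.3]
tool_rot: [0.587, 0.81, 0.001, 0.0]
force: [6.9, 1.7, -2.1]
width: 13.3
grasp_force: 59.1
```

Emit:
send_rows --deltas '[[[0,0,0,0,-0.0005,0,0.0],[0,0,0,0,0,0,0.0]]]'

```text
time: 21.95
position: [498.3, -65.6, 102.3]
tool_rot: [0.587, 0.81, 0.001, 0.001]
force: [6.3, 1.9, -1.9]
width: 13.1
grasp_force: 59.2
```

Emit:
send_rows --deltas '[[[0,0,0,0,-0.0005,0,0.0],[0,0,0,0,0,0,0.0]]]'

```text
time: 22.15
position: [497.8, -65.7, 102.3]
tool_rot: [0.587, 0.81, 0.001, 0.001]
force: [6.1, 1.3, -2.4]
width: 13.0
grasp_force: 59.2
```

Emit:
send_rows --deltas '[[[0,0,0,0,-0.0005,0,0.0],[0,0,0,0,0,0,0.0]]]'

```text
time: 22.35
position: [497.5, -65.8, 102.3]
tool_rot: [0.587, 0.81, 0.001, 0.001]
force: [6.3, 2.7, -2.4]
width: 12.9
grasp_force: 59.1
```

Emit:
send_rows --deltas '[[[0,0,0,0,-0.0005,0,0.0],[0,0,0,0,0,0,0.0]]]'

```text
time: 22.55
position: [497.4, -65.9, 102.3]
tool_rot: [0.587, 0.809, 0.001, 0.001]
force: [7.8, 2.2, -3.6]
width: 13.4
grasp_force: 59.0
```

Emit:
send_rows --deltas '[[[0,0,0,0,-0.0005,0,0.0],[0,0,0,0,0,0,0.0]]]'

```text
time: 22.75
position: [497.3, -65.9, 102.3]
tool_rot: [0.587, 0.809, 0.002, 0.001]
force: [9.5, 3.4, -4.0]
width: 13.4
grasp_force: 58.9
```

Emit:
send_rows --deltas '[[[0,0,0,0,-0.0005,0,0.0],[0,0,0,0,0,0,0.0]]]'

```text
time: 22.95
position: [497.2, -66.0, 102.3]
tool_rot: [0.587, 0.809, 0.002, 0.002]
force: [8.7, 4.7, -4.4]
width: 13.2
grasp_force: 58.9
```

```bash
python3 - <<'E'
from h import *
plan(497.4,-65.9,102,0.317-np.pi/2)
E
```

```text
pos [497.2074 -65.9874 102.3114] ang 1.8858555793991076 tilt [0.0047 0.0011] shift [0.0235 0.2087 0.3124] yaw -0.0019407473957890886 j6 -0.6751439874215013 F [ 8.7371  4.7155 -4.3944] T [ 0.9493 -1.9053  0.0459] w 13.206200083087548 t 22.95
```

It bears on the stop: the position has stalled and the force has risen to about 10 N. I'll relax the strain, then open.

Emit:
send_rows --deltas '[[[0,0,0,0,0.0005,0.0003,0.0],[0,0,0,0,0.0005,0,0.0],[0,0,0,0,0.0005,0,0.0],[0,0,0,0,0,0,0.0]]]'

```text
time: 23.35
position: [497.5, -65.8, 102.3]
tool_rot: [0.587, 0.81, 0.001, 0.001]
force: [6.3, 1.8, -0.7]
width: 13.3
grasp_force: 59.8
```

```bash
python3 - <<'E'
from h import *
plan(497.4,-65.9,102,0.317-np.pi/2)
E
```

```text
pos [497.4933 -65.8136 102.2554] ang 1.8868232271050738 tilt [0.0021 0.0007] shift [-0.0531 -0.1161  0.2551] yaw -0.0009730996898227318 j6 -0.6730855127078984 F [ 6.2965  1.7644 -0.7121] T [ 0.4672 -1.2831 -0.0385] w 13.322567691183899 t 23.35
```

Emit:
send_rows --deltas '[[[0,0,0,0,0.0005,0,0.0],[0,0,0,0,0.0005,0,0.0],[0,0,0,0,0,0,0.0]]]'

```text
time: 23.65
position: [497.7, -65.7, 102.3]
tool_rot: [0.587, 0.81, 0.0, 0.0]
force: [4.4, 0.5, 1.7]
width: 13.0
grasp_force: 59.9
```

Emit:
send_rows --deltas '[[[0,0,0,0,0,0,0.018],[0,0,0,0,0,0,0.025],[0,0,0,0,0,0,0.035],[0,0,0,0,0,0,0.045],[0,0,0,0,0,0,0.045],[0,0,0,0,0,0,0.045],[0,0,0,0,0,0,0.045]]]'

```text
time: 24.35
position: [497.5, -65.9, 102.2]
tool_rot: [0.587, 0.81, -0.0, -0.0]
force: [-0.2, -0.6, 0.9]
width: 44.9
grasp_force: 0.0
```

```bash
python3 - <<'E'
from h import *
plan(497.4,-65.9,102,0.317-np.pi/2)
f=env.grab_frame("wrist")
v,u=np.mgrid[0:420,0:560]; m=f["range_z"]>0; P=world(f,np.c_[u[m],v[m]])
for lo,hi in((118,135),(108,118)):
    q=P[(P[:,2]>lo)&(P[:,2]<hi)&(np.hypot(P[:,0]-497.5,P[:,1]+65.8)<18)]
    if len(q)>3: print(lo,len(q),q[:,:2].min(0),q[:,:2].max(0),np.median(q[:,2]))
E
```

```text
pos [497.4867 -65.9478 102.1939] ang 1.8878130869783982 tilt [-0.0003  0.0001] shift [ 0.0724 -0.0674  0.1939] yaw 1.676018350149633e-05 j6 -0.671777544378806 F [-0.1944 -0.6302  0.9079] T [ 0.0324 -0.0066 -0.0002] w 44.90016762943668 t 24.35
118 669 [493.7217 -70.3637] [501.6611 -61.5261] 125.02346678919758
108 1906 [487.5035 -80.1188] [508.0038 -51.4229] 113.41051738222424
```

Released. I'll rise straight up and look.

Emit:
send_rows --deltas '[[[0,0,0,0,0,-0.005,0.045],[0,0,0,0,0,-0.015,0.045],[0,0,0,0,0,-0.02,0.045],[0,0,0,0,0,-0.02,0.045],[0,0,0,0,0,-0.02,0.045],[0,0,0,0,0,-0.02,0.045],[0,0,0,0,0,-0.02,0.045],[0,0,0,0,0,-0.02,0.045],[0,0,0,0,0,-0.01,0.045],[0,0,0,0,0,0,0.045]]]'

```text
time: 25.4
position: [498.3, -66.2, 253.7]
tool_rot: [0.587, 0.81, 0.0, 0.002]
force: [1.2, 0.5, 0.3]
width: 45.4
grasp_force: 0.0
```

Emit:
send_rows --deltas '[[[0,0,0,0,0,0,0.045],[0,0,0,0,0,0,0.045],[0,0,0,0,0,0,0.045]]]'

```text
time: 25.7
position: [497.0, -65.8, 251.2]
tool_rot: [0.587, 0.81, -0.0, -0.001]
force: [1.0, 0.6, -0.0]
width: 45.0
grasp_force: 0.0
```

```bash
python3 - <<'E'
from h import *
f=env.grab_frame("wrist")
e=np.array([np.cos(.317),np.sin(.317)]);n=np.array([-e[1],e[0]]);c=np.array([570.58,-41.73])
v,u=np.mgrid[0:420,0:560]; m=f["range_z"]>0; P=world(f,np.c_[u[m],v[m]])
d=P[:,:2]-c; t=d@e; w=d@n; z=P[:,2]
near=np.hypot(P[:,0]-497.6,P[:,1]+65.9)<20
for lo,hi in((119,132),(109,117),(50,75)):
    k=near&(z>lo)&(z<hi)
    if k.sum()>3:
        r=cv2.minAreaRect(P[k,:2].astype(np.float32)); print(lo,k.sum(),"t",t[k].min(),t[k].max(),"w",w[k].min(),w[k].max(),"z",np.median(z[k]),r)
k=(z>44)&(z<51)&(t>-115)&(t<-60)&(abs(w)<34);print("stop t",np.percentile(t[k],[1,99]))
k=(z>18)&(z<37)&(t>-90)&(t<-55)&(abs(w)<10);print("in slot",k.sum(),np.histogram(z[k],bins=[18,22,25,28,31,33,35,37]))
cv2.imwrite("pics/w6.png",f["img"][:,:,::-1])
g=env.grab_frame("scene");p=pix(g,[[497.6,-65.9,75]])[0].astype(int);x,y=p
a=g["img"][y-45:y+45,x-60:x+60,::-1]; a=cv2.resize(a,(480,360),interpolation=cv2.INTER_CUBIC)
b=cv2.resize(f["img"][100:400,120:430,::-1],(320,310)); o=np.zeros((360,800,3),np.uint8); o[:,:480]=a; o[:310,480:]=b; cv2.imwrite("pics/fin.png",o)
E
```

```text
119 111 t -80.41068924175266 -72.81727081482056 w -4.390927594631304 3.6126866304368717 z 125.49084213572246 ((497.87921142578125, -66.00226593017578), (7.608031272888184, 7.973463535308838), 16.2282772064209)
109 458 t -83.69679308978016 -70.2346207247733 w -13.411961826657288 12.534199458130491 z 113.52167496777668 ((497.5810852050781, -66.14071655273438), (13.460196495056152, 25.948637008666992), 18.19852638244629)
50 38 t -96.50305712447177 -92.6149636731491 w -9.24046221759055 1.5457470278919567 z 53.22797886794257 ((481.8609619140625, -74.57056427001953), (3.7225894927978516, 10.827336311340332), 35.108421325683594)
stop t [-112.3244  -86.99  ]
in slot 333 (array([  0,  33, 149,   2,  23, 117,   9]), array([18, 22, 25, 28, 31, 33, 35, 37]))
```

View pics/fin.png

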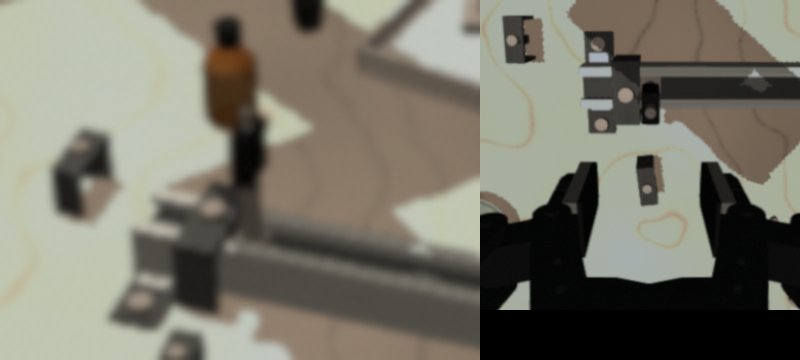

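The post stands upright beside the stop: grip at (248,140) in the scene crop and (650,100) in the wrist crop. Its axis is about 10.3 mm from the face, it is turned exactly a quarter, and the top is at 127 mm, so the foot is locked up under the lips. I'm handing in.

```bash
python3 -c "
from station import env
print(env.sign_off())"
```

```text
the job is handed in; nothing more can be done
None
```

I fitted the oblong-foot post: it is turned a quarter and locked under both lips, standing upright against the stop block and released; I handed the job in at about 26 s.

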